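Free the sagging bolt and hold the bottle-pen gate ajar

ROBOT

A 6-joint arm with a two-finger parallel gripper is mounted at the origin on the work surface. World frame = base frame: x ahead of the robot, y to its left, z up, the work surface at z = 0. Lengths are in m, angles in rad, forces in N, time in s.
With the tool pointing down it reaches from about 0.35 to 0.975 m from the base axis. Payload 4.9 kg.
Tool frame: the origin (TCP) lies between the finger pads; the fingertips stand 14 mm ahead of it and the grasp point (between the pads) lies 5 mm behind it (manip.tcp_to_tips is the distance from the TCP to the fingertips, in m); z points along the fingers, y is the line along which they close (so a half turn about z gives the same grasp; the last joint's range is limited). The gripper opens to 85 mm and grips with 20 to 120 N. Pads are 22 mm wide; open, the fingers measure 114 mm over their backs; the gripper's body (76 mm by 85 mm) begins 54 mm behind the grasp point. The pads swing forward as they close: fully open they stand 13 mm farther back than shut.
Start: joints at [-1.395, 0.053, 1.613, -0, 1.476, -0.119], TCP at [0.182, -0.598, 0.245] pointing down, gripper open.
Joint ranges: [-3.01, 3.01], [-1.01, 2.22], [0.06, 2.58], [-1.02, 4.17], [0.09, 2.62], [-3.14, 3.14]. Speed limits (rad/s): [2.57, 2.57, 3.14, 3.14, 3.14, 3.14].

INTERFACE

Orientations are given as a unit quaternion [w, x, y, z].
In Python, from plant import manip gives the robot as it stands.
- The arm moves only by the tool servo_tool, never from a script. Its argument "moves" is a list that holds one entry, the list of rows, each a list of 7 numbers: the shift along the tool's x, y, z in mm, then the turn, a rotation vector about the tool's x, y, z in degrees, then the finger opening in mm, from 0 to 85.4. In form: [[[x, y, z, ax, ay, az, fingers], ...]]. A call has 1 to 12 rows; each row shifts and turns the commanded pose from where the row before left it, along the tool's axes as they then stand; what a row does not reach is not made up. A row lasts 1/8 s, in which the tool goes at most 62.5 mm and 10.7 degrees, less where a joint would pass 70% of its speed; a pose out of reach is approached as far as the arm can. A call with a gripper value outside its range is refused whole. The fingers move at their own pace and stop on an object; the grip force is fixed at half the most. Time passes only in rows, so rows that do not move let the fingers close. It gives the time, the measured TCP pose, the force, the opening and the grip force at its end, in the units of the state.
- manip.state(): the state, without advancing time (a new reading comes with each control period).
- manip.grab_frame(name): name is "side" or "top" or "wrist"; returns a dict with "image" (420x560x3 uint8, blue, green, red), "mtx" (3x3 intrinsics, pixels), "eye" and "rotation" of the camera in the world. Camera axes: x right, y down, z forward; pixel columns grow to the right and rows downward; lengths in m; the calibration is good to about 2 mm. A picture is of the moment at which its call begins. There is no depth.
- manip.job_done(): hands the job in; it is judged then, once.
The state is a dict: "time": time; "joint_pos": joint angles; "joint_vel": joint speeds; "joint_efforts": joint torques, N m; "tool_pos": TCP position; "tool_rot": TCP orientation; "contact_force": force on the tool from outside, world axes, zero at the start; "ft_torque": the same for the moment, N m; "gripper_width": opening from 0.0 (shut) to 1.0 (fully open); "grasp_force": force on a finger pad.
Only numpy, scipy, OpenCV 4.12 (cv2) and the standard library are available. Lean on these libraries where they do the work, as an engineer would, in place of code of your own. Each camera call takes 0.05 s, during which the arm holds its last target. There are 200 camera calls.

TASK

Open the reagent-bottle pen on the bench: push the guard lever on the latch post all the way round off the bolt, then take the bolt by its knob, lift the sagging bolt so that its hooked nose clears the bent-up lip of the keeper, and pull it back clear of the keeper. Then swing the gate ajar towards you by about 8 cm at its free edge and finish holding it there: the gate is sprung shut, so the program ends with the gripper still holding it, steady. Leave the bottles and the slide box alone.

Things in the scene. Friction and masses are not known exactly. Their poses are not given: they have to be found in the camera images.
- pen: Open-topped grey metal pen for bottles, fixed to the bench, 340 wide, walls 120 high, reaching 270 mm back from its gate. Origin: on the bench below the middle of the gate line; x points into the pen (gate on its -x side, facing the robot), y along the gate to the hinge, z up. Latch post 28 x 30, 126 high, at (0, -154) mm; hinge post at (0, 163), 128 high.
- keeper_lip (a point): Middle of the top edge of the keeper's bent-up lip, pen (-26, -145, 91) mm: a steel plate 4 mm thick in y, on the gate side of the open-topped steel keeper on the front of the latch post. The keeper runs from y -183 to -139; its front cheek stands at x -40 to -36, top at z 125. Axes as the pen's.
- gate_panel: The gate: white frame with a clear pane, top edge at z 130, 12 thick, the bolt on its front; counts with its bolt and knob. Origin on the hinge axis at bench height; axes as the pen's when shut; it extends along its -y to the free edge at y -275 mm.
- gate (a joint): Gate angle, rad: 0 shut (against its stop), grows as the free edge swings out to -x of the pen (clockwise from above). Sprung shut at all angles: 2 to 3 N at the knob keeps it ajar; it falls shut when let go.
- gate_hinge (a point): Point on the upright hinge axis of the gate at bench height, pen coordinates (0, 150, 0) mm.
- bolt_draw (a joint): How far the steel bolt is pulled back along the gate towards the hinge (gate's +y), m: 0 to 0.05; starts at 0 to 0.006. Slides stiffly (about 1 N). The sagged bolt is stopped by the lip at about 0.012; from 0.034 on its nose is out of the keeper.
- bolt_lift (a joint): How far bolt and knob are raised straight up in their worn guides, m: 0 sagged, 0.024 highest. Above about 0.014 the hooked nose passes over the lip; with the guard lever over the bolt it lifts only 0.005. Weighs about 2 N, drops back when let go. The bolt stays level and does not turn.
- knob_top (a point): Centre of the top of the bolt's upright knob, a steel cylinder 18 mm thick, 45 high, on a 10 mm stem; 26 mm in front of the gate's mid-plane, top at z 180 when sagged (50 above the gate's top). The bolt is a 10 mm rod along the gate, its axis 80 mm below this point; its nose, 85 mm from the knob towards the latch post, is hooked 22 mm down from the axis.
- guard (a joint): Guard (trip) lever angle, rad: 0 is arm pointing to -x of the pen, its foot over the bolt; starts at 0 to 0.25; grows as the arm turns about its upright pivot towards -y of the pen (away from the gate, anticlockwise from above) to a stop at 1.3. Stiff (1 N at the peg), stays where it is left.
- guard_pivot (a point): Upright pivot axis of the guard lever on top of the latch post, at the lever's underside, pen coordinates (0, -155, 126) mm.
- guard_peg (a point): Centre of the top of the guard lever's push peg: an upright bare metal pin 14 mm thick, 45 tall above the flat arm (arm top at z 136, pin top at z 181), 74 mm from the pivot.
- amber_a: Bystander: amber bottle standing in the pen, 66 mm across, 145 high; origin at the centre of its underside. Leave alone.
- clear_b: Bystander: white bottle standing in the pen, 62 mm across, 140 high; origin at the centre of its underside. Leave alone.
- brown_jar: Bystander: brown jar on the bench right of the pen, 68 mm across, 120 high; origin at the centre of its underside. Leave alone.
- slide_box: Bystander: flat cardboard slide box on the bench to the left, 90 x 140 x 36 mm; origin at the centre of its underside. Leave alone.

How it is judged:
By the outcome, as a careful person would: the job done as asked, in the order asked, and still so for the second after the job is handed in, while the arm keeps its last pose, push and grip.
It also fails if it takes over 50 s, if anything falls off the work surface, if the arm or the gripper's body presses on something with over 40 N, if the wrist force passes 120 N, or if a joint passes its speed limit or range.

## Working session

There is one attempt and no reset: what is moved stays moved. The work goes in short steps, Python scripts to look and compute and a tool call to move; the robot and the scene stay as the last step left them, time stands still between calls to the robot, and variables do not carry over. Pictures are saved under pics/ and viewed, at most 10 in all, crops included, and the job is handed in when it is done.

Besides the shell and the picture viewer there is one more tool, called after "Call:" in YAML: its name, and indented under it one key for each argument. servo_tool: Moves the arm, as the interface text tells. Its arguments: {"type":"object","properties":{"moves":{"type":"array"}},"required":["moves"]}

```bash
mkdir -p pics; ls; python3 - <<'E'
from plant import manip
import cv2,numpy as np
for n in("side","top"):
    f=manip.grab_frame(n);cv2.imwrite(f"pics/{n}0.png",f["image"]);np.savez(f"pics/{n}0.npz",**{k:f[k] for k in("mtx","eye","rotation")})
    print(n,f["mtx"].tolist(),np.round(f["eye"],3),np.round(f["rotation"],3).tolist())
s=manip.state();print({k:np.round(v,3).tolist() for k,v in s.items()})
E
```

```text
pics
side [[380.7439221172515, 0.0, 277.34040380183353], [0.0, 380.7439221172515, 208.0080434503908], [0.0, 0.0, 1.0]] [0.28  0.849 0.897] [0.079, -0.155, 0.895, -0.411]
top [[443.41794240513184, 0.0, 277.71474080803824], [0.0, 443.41794240513184, 210.50903263720815], [0.0, 0.0, 1.0]] [0.281 0.004 1.534] [0.076, -0.663, 0.74, -0.085]
{'time': 0.1, 'joint_pos': [-1.395, 0.053, 1.614, -0.0, 1.476, -0.119], 'joint_vel': [-0.001, -0.001, -0.003, 0.001, 0.002, 0.001], 'joint_efforts': [0.0, -39.491, -37.136, -0.0, 0.004, 0.0], 'tool_pos': [0.181, -0.597, 0.244], 'tool_rot': [-0.001, 0.989, 0.147, -0.0], 'contact_force': [-0.116, -0.539, -0.642], 'ft_torque': [-0.001, -0.009, 0.003], 'grasp_force': 0.0, 'gripper_width': 1.001}
```

View pics/side0.png

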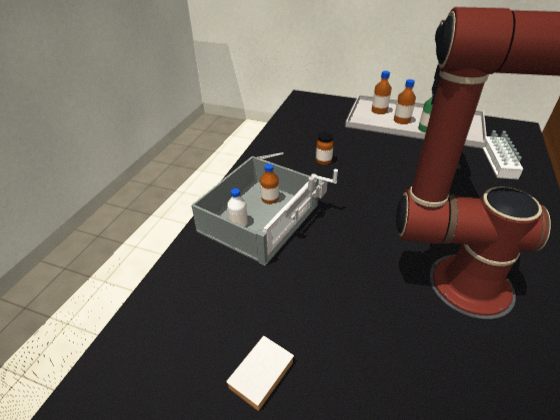

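View pics/top0.png

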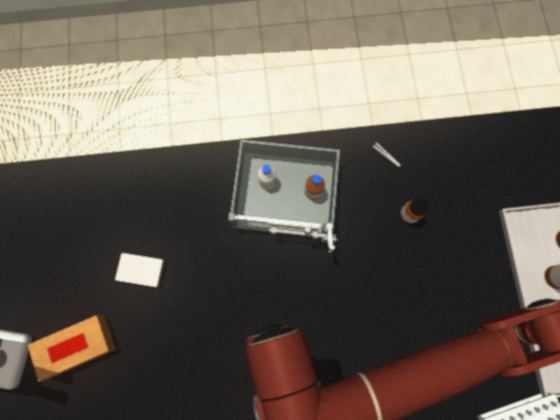

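The side view shows the pen, with its latch post near (317,185) and the peg near (335,175). In the top view the gate runs from (232,217) to (333,228), with the lever pointing down to (331,245). I'll enlarge both.

```bash
python3 - <<'E'
import cv2,numpy as np
a=cv2.imread("pics/side0.png")[150:270,190:350];b=cv2.imread("pics/top0.png")[130:260,220:360]
a=cv2.resize(a,None,fx=5,fy=5,interpolation=cv2.INTER_CUBIC);b=cv2.resize(b,(700,600) if 0 else None,fx=4.6,fy=4.6,interpolation=cv2.INTER_CUBIC)
cv2.imwrite("pics/sidec.png",a);cv2.imwrite("pics/topc.png",b);print(a.shape,b.shape)
E
```

```text
(600, 800, 3) (598, 644, 3)
```

View pics/sidec.png

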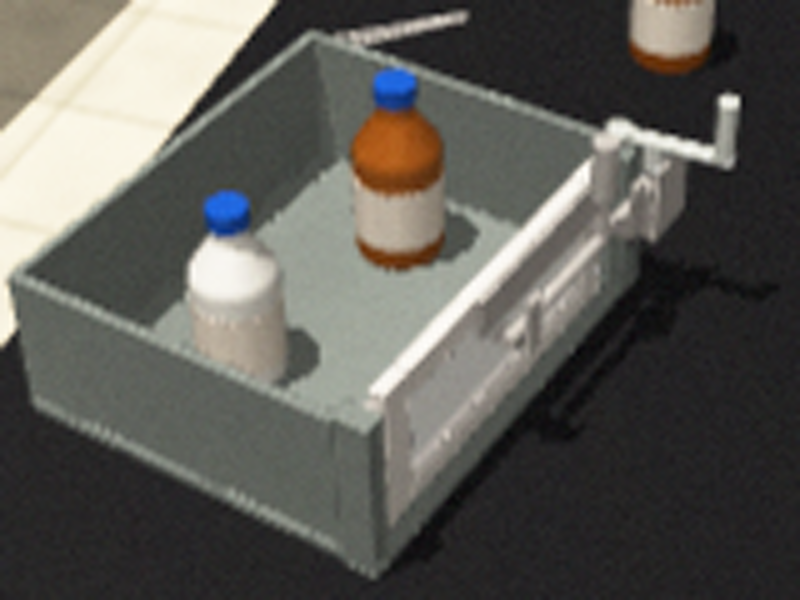

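View pics/topc.png

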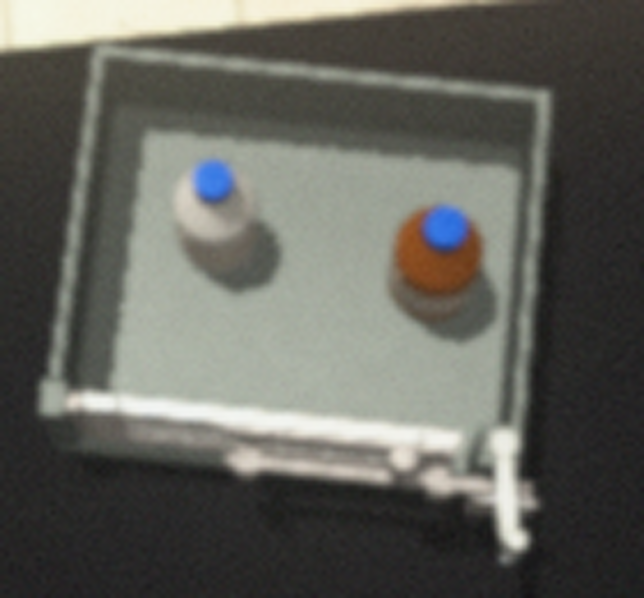

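The side crop shows the peg top at (730,100), the knob top at (605,141), and back corners at (12,278) and (315,38). The top crop shows back corners at (98,48) and (549,95), the knob at (403,457), the pivot at (504,440) and the peg at (520,540). Next I fit the pen pose.

```bash
cat > h.py <<'E'
import numpy as np
from scipy.spatial.transform import Rotation as R
from scipy.optimize import least_squares
class Cam:
    def __init__(s,f):
        s.K=f["mtx"];s.e=np.array(f["eye"]);r=np.array(f["rotation"])
        s.R=R.from_quat(r,scalar_first=True).as_matrix() if r.size==4 else r
    def proj(s,P):
        c=(np.atleast_2d(P)-s.e)@s.R; u=c@s.K.T; return u[:,:2]/u[:,2:]
    def atz(s,px,z):
        d=s.R@np.linalg.solve(s.K,[*px,1]); return s.e+d*(z-s.e[2])/d[2]
def pen2w(p,q):
    q=np.atleast_2d(q); return q@R.from_euler("z",p[2]).as_matrix().T+[p[0],p[1],0]
E
python3 - <<'E'
from h import *
C={n:Cam(np.load(f"pics/{n}0.npz")) for n in("side","top")}
S=lambda a,b:(190+a/5-.4,150+b/5-.4)
T=lambda a,b:(220+a/4.6-.4,130+b/4.6-.4)
# p: x,y,yaw,guard,knoby
def pts(p):
    pg=[-.074*np.cos(p[3]),-.155-.074*np.sin(p[3]),.181]
    return dict(peg=pg,knob=[-.026,p[4],.180],bl=[.270,.170,.120],br=[.270,-.170,.120],hp=[-.014,.178,.128],piv=[0,-.155,.137])
obs=[("side","peg",S(730,100)),("side","knob",S(605,141)),("side","bl",S(12,278)),("side","br",S(315,38)),
("top","bl",T(98,48)),("top","br",T(549,95)),("top","hp",T(40,412)),("top","piv",T(504,440)),("top","peg",T(520,540)),("top","knob",T(403,457)),("side","piv",S(615,126))]
def res(p):
    P=pts(p);return np.concatenate([C[c].proj(pen2w(p,P[k]))[0]-o for c,k,o in obs])
p0=[.45,0,0,.1,-.08]
s=least_squares(res,p0,loss="soft_l1");p=s.x
print(np.round(p,4));
for o,r in zip(obs,res(p).reshape(-1,2)):print(o[:2],np.round(r,1))
np.save("p.npy",p)
P=pts(p)
for k in P:print(k,np.round(pen2w(p,P[k])[0],4))
E
```

```text
[ 0.5683 -0.0391 -0.2132  0.1223 -0.0812]
('side', 'peg') [ 0.2 -0.9]
('side', 'knob') [ 0.4 -0.5]
('side', 'bl') [-1.  -1.2]
('side', 'br') [-0.4 -2.7]
('top', 'bl') [-1.1 -0.4]
('top', 'br') [ 0.6 -0.8]
('top', 'hp') [-1.9  1. ]
('top', 'piv') [0.4 0.7]
('top', 'peg') [-0.4 -0.2]
('top', 'knob') [-0.5  0.1]
('side', 'piv') [ 1.4 -0.5]
peg [ 0.4618 -0.1839  0.181 ]
knob [ 0.5257 -0.113   0.18  ]
bl [0.8682 0.0699 0.12  ]
br [ 0.7962 -0.2624  0.12  ]
hp [0.5923 0.1378 0.128 ]
piv [ 0.5355 -0.1906  0.137 ]
```

Call:
servo_tool:
  moves:
    - [[44, -38.5, -8.3, 0, 0, 0, 40], [44, -38.5, -8.3, 0, 0, 0, 40], [44, -38.5, -8.3, 0, 0, 0, 40], [44, -38.5, -8.3, 0, 0, 0, 40], [44, -38.5, -8.3, 0, 0, 0, 40], [44, -38.5, -8.3, 0, 0, 0, 40], [44, -38.5, -8.3, 0, 0, 0, 40], [44, -38.5, -8.3, 0, 0, 0, 40], [44, -38.5, -8.3, 0, 0, 0, 40], [0, 0, 0, 0, 0, 9.7, 40], [0, 0, 0, 0, 0, 9.7, 40], [0, 0, 0, 0, 0, 9.7, 40]]

```text
time: 1.6
tool_pos: [0.4597, -0.1509, 0.3194]
tool_rot: [-0.0, 0.994, -0.109, -0.001]
contact_force: [0.1, -0.8, -0.7]
gripper_width: 0.467
grasp_force: 0.0
```

```bash
python3 - <<'E'
from plant import manip
from h import *
import cv2
f=manip.grab_frame("wrist");np.savez("pics/w1.npz",**{k:f[k] for k in("mtx","eye","rotation")})
im=f["image"].copy();c=Cam(f);p=np.load("p.npy")
pg=[-.074*np.cos(p[3]),-.155-.074*np.sin(p[3]),.181]
for q in(pg,[-.026,p[4],.18],[0,-.155,.137]):
    u=c.proj(pen2w(p,q))[0];print(np.round(u,1));cv2.drawMarker(im,tuple(int(v) for v in u),(0,0,255),0,8,1)
cv2.imwrite("pics/w1.png",im);s=manip.state();print(np.round(s["tool_pos"],4),np.round(s["tool_rot"],3),s["time"],s["gripper_width"])
E
```

```text
[317.5 193.4]
[221.9 139.3]
[304.8 109.6]
[ 0.4597 -0.1511  0.3194] [-0.     0.994 -0.111 -0.   ] 1.65 0.4687538935770707
```

View pics/w1.png

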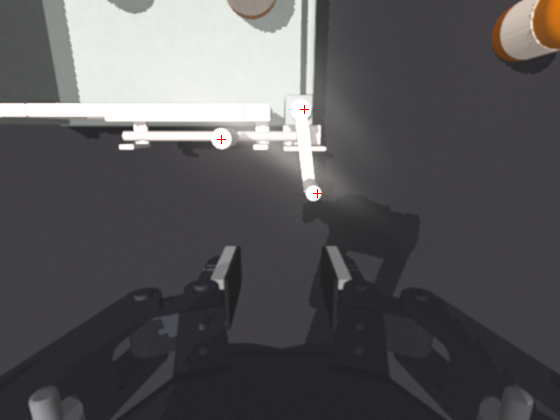

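The wrist view confirms the fit: the knob is at about (222,138), and the peg top at about (314,193), just left of its marker.

```bash
python3 - <<'E'
from h import *
c=Cam(np.load("pics/w1.npz"))
k=c.atz((222,138.5),.18);g=c.atz((314.3,193),.181);v=c.atz((303,109),.137)
print(k,g,v,np.hypot(*(g-v)[:2]))
p=np.load("p.npy");i=lambda P:R.from_euler("z",-p[2]).apply(P-[p[0],p[1],0])
print(i(k),i(g),i(v));d=i(g)-i(v);print("guard",np.arctan2(-d[1],-d[0]))
for n,P in(("knob",k),("peg",g)):
    t=np.array([.4597,-.1511]);d=i(np.array([*P[:2],0]))-i(np.array([*t,0]));print(n,"toolx,y mm",d[0]*1e3,-d[1]*1e3)
E
```

```text
[ 0.52639482 -0.11331232  0.18      ] [ 0.46281509 -0.18123115  0.181     ] [ 0.53648935 -0.18902953  0.137     ] 0.07408582926367495
[-0.02529333 -0.08136442  0.18      ] [-0.07306122 -0.1611991   0.181     ] [ 0.00059486 -0.15323094  0.137     ]
guard 0.10776163117293959
knob toolx,y mm 57.18839022570357 -51.04502995605251
peg toolx,y mm 9.420499514807195 28.789655784042218
```

Call:
servo_tool:
  moves:
    - [[9.4, 28.8, 40, 0, 0, 0, 40], [0, 0, 50, 0, 0, 0, 40], [0, 0, 40, 0, 0, 0, 40], [0, 0, 29, 0, 0, 0, 40], [0, 0, 0, 0, 0, 0, 40], [0, 0, 0, 0, 0, 0, 5], [0, 0, 0, 0, 0, 0, 5], [0, 0, 0, 0, 0, 0, 5], [0, 0, 0, 0, 0, 0, 5]]

```text
time: 2.78
tool_pos: [0.4639, -0.1821, 0.163]
tool_rot: [0.001, 0.994, -0.106, 0.001]
contact_force: [-1.8, 0.8, 6.6]
gripper_width: 0.142
grasp_force: 58.6
```

Call:
servo_tool:
  moves:
    - [[1.9, 10.3, 0, 0, 0, 0, 5], [3.5, 10.5, 0, 0, 0, 0, 5], [5.1, 9.9, 0, 0, 0, 0, 5], [6.5, 9.0, 0, 0, 0, 0, 5], [7.8, 7.9, 0, 0, 0, 0, 5], [8.9, 6.7, 0, 0, 0, 0, 5], [9.8, 5.3, 0, 0, 0, 0, 5], [10.4, 3.8, 0, 0, 0, 0, 5], [0, 0, 0, 0, 0, 0, 5]]

```text
time: 3.9
tool_pos: [0.5025, -0.2531, 0.1623]
tool_rot: [-0.003, 0.994, -0.106, -0.001]
contact_force: [-3.4, 9.1, 10.2]
gripper_width: 0.147
grasp_force: 60.2
```

Call:
servo_tool:
  moves:
    - [[2, 0.3, 0, 0, 0, 0, 5], [2, 0.3, 0, 0, 0, 0, 5], [0, 0, 0, 0, 0, 0, 5]]

```text
time: 4.28
tool_pos: [0.503, -0.2534, 0.1621]
tool_rot: [-0.004, 0.994, -0.106, -0.005]
contact_force: [-16.8, 13.4, 17.1]
gripper_width: 0.146
grasp_force: 61.2
```

Call:
servo_tool:
  moves:
    - [[-2, 0, 0, 0, 0, 0, 40], [0, 0, 0, 0, 0, 0, 40], [0, 0, 0, 0, 0, 0, 40], [0, 0, -40, 0, 0, 0, 40], [0, 0, -30, 0, 0, 0, 40], [-10, -60, 0, 0, 0, 0, 40], [0, 0, 0, 0, 0, 0, 40], [0, 0, 0, 0, 0, 0, 40]]

```text
time: 5.28
tool_pos: [0.5069, -0.1953, 0.2307]
tool_rot: [0.0, 0.994, -0.106, -0.0]
contact_force: [0.2, -0.4, 0.4]
gripper_width: 0.469
grasp_force: 0.0
```

```bash
python3 - <<'E'
from plant import manip
from h import *
import cv2
f=manip.grab_frame("wrist");cv2.imwrite("pics/w2.png",f["image"]);np.savez("pics/w2.npz",**{k:f[k] for k in("mtx","eye","rotation")})
s=manip.state();t=s["tool_pos"];Rt=R.from_quat(s["tool_rot"],scalar_first=True)
print(np.round(t,4),np.round(s["tool_rot"],4),"tool->knob",Rt.inv().apply(np.array([.5264,-.1133,.158])-t)*1e3)
p=np.load("p.npy")
for g in(1.2,1.3):
    print(g,Cam(f).proj(pen2w(p,[-.074*np.cos(g),-.154-.074*np.sin(g),.181])))
E
```

```text
[ 0.5068 -0.1957  0.2306] [ 1.000e-04  9.943e-01 -1.065e-01 -3.000e-04] tool->knob [  1.69653581 -84.70407442  72.56114735]
1.2 [[374.95270732 237.81365718]]
1.3 [[379.67553109 227.03351185]]
```

View pics/w2.png

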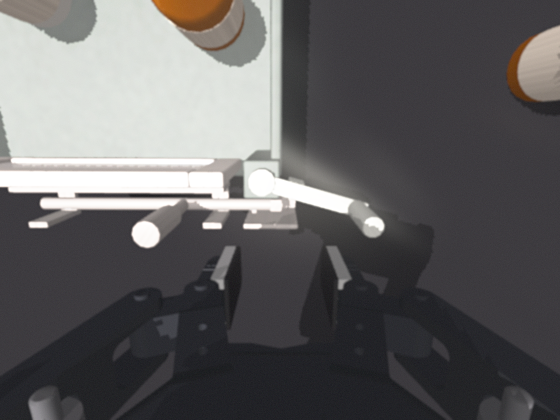

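The lever now points along the wall with its peg at about (374,228), at its stop and off the bolt. The knob top is at (147,235). Now I grip the knob.

Call:
servo_tool:
  moves:
    - [[0.9, -42.5, 0, 0, 0, 0, 40], [0.9, -42.2, 0, 0, 0, 0, 40], [0, 0, 35, 0, 0, 0, 40], [0, 0, 35, 0, 0, 0, 40], [0, 0, 2.5, 0, 0, 0, 40], [0, 0, 0, 0, 0, 0, 40], [0, 0, 0, 0, 0, 0, 5], [0, 0, 0, 0, 0, 0, 5], [0, 0, 0, 0, 0, 0, 5], [0, 0, 0, 0, 0, 0, 5]]

```text
time: 6.58
tool_pos: [0.5277, -0.113, 0.1602]
tool_rot: [0.0, 0.994, -0.106, 0.002]
contact_force: [-0.5, -1.6, 5.5]
gripper_width: 0.191
grasp_force: 59.0
```

Call:
servo_tool:
  moves:
    - [[0, 0, -5, 0, 0, 0, 5], [0, 0, -5, 0, 0, 0, 5], [0, 0, -5, 0, 0, 0, 5], [0, 0, -4, 0, 0, 0, 5], [0, 0, 0, 0, 0, 0, 5], [0, 0, 0, 0, 0, 0, 5]]

```text
time: 7.32
tool_pos: [0.5266, -0.1127, 0.1774]
tool_rot: [-0.0, 0.994, -0.106, 0.0]
contact_force: [2.6, -0.3, -2.0]
gripper_width: 0.193
grasp_force: 58.5
```

Call:
servo_tool:
  moves:
    - [[0, 0, -2, 0, 0, 0, 5], [0, -6, 0, 0, 0, 0, 5], [0, -7, 0, 0, 0, 0, 5], [0, -7, 0, 0, 0, 0, 5], [0, -7, 0, 0, 0, 0, 5], [0, -7, 0, 0, 0, 0, 5], [0, -6, 0, 0, 0, 0, 5], [0, 0, 0, 0, 0, 0, 5], [0, 0, 0, 0, 0, 0, 5]]

```text
time: 8.45
tool_pos: [0.5352, -0.0734, 0.1795]
tool_rot: [-0.0, 0.994, -0.106, 0.0]
contact_force: [2.5, -0.6, -1.6]
gripper_width: 0.19
grasp_force: 58.6
```

Call:
servo_tool:
  moves:
    - [[-7, -1.1, 0, 0, 0, 2.1, 5], [-7, -1.1, 0, 0, 0, 2.1, 5], [-7, -1.1, 0, 0, 0, 2.1, 5], [0, 0, 0, 0, 0, 0, 5]]

```text
time: 8.95
tool_pos: [0.5154, -0.0654, 0.1796]
tool_rot: [0.0, 0.987, -0.161, 0.0]
contact_force: [2.8, -0.6, -0.6]
gripper_width: 0.193
grasp_force: 58.6
```

The gate is moving freely: about 3 N of spring load, with the gripper turning along with it.

Call:
servo_tool:
  moves:
    - [[-7, -1.1, 0, 0, 0, 2.1, 5], [-7, -1.1, 0, 0, 0, 2.1, 5], [-7, -1.1, 0, 0, 0, 2.1, 5], [-7, -1.1, 0, 0, 0, 2.1, 5], [-7, -1.1, 0, 0, 0, 2.1, 5], [0, 0, 0, 0, 0, 0, 5], [0, 0, 0, 0, 0, 0, 5], [0, 0, 0, 0, 0, 0, 5], [0, 0, 0, 0, 0, 0, 5]]

```text
time: 10.07
tool_pos: [0.4855, -0.047, 0.1794]
tool_rot: [0.0, 0.968, -0.25, -0.0]
contact_force: [2.0, -2.1, -1.6]
gripper_width: 0.196
grasp_force: 58.6
```

```bash
python3 - <<'E'
from plant import manip
from h import *
import cv2
s=manip.state();t=s["tool_pos"];p=np.load("p.npy")
q=R.from_euler("z",-p[2]).apply(t-[p[0],p[1],0]);d=q[:2]-[0,.15]
# gate angle: knob rel at shut (-.0255, -.191)
a=np.arctan2(-d[0],-d[1])-np.arctan2(.0255,.19);print(np.round(t,4),q,"gate",a,"edge mm",275*a,"r",np.hypot(*d),np.max(np.abs(s["joint_vel"])),s["contact_force"])
ims=[]
C={}
for n,sl in(("side",(slice(130,280),slice(190,390))),("top",(slice(120,270),slice(200,400)))):
    f=manip.grab_frame(n);c=Cam(f)
    ims.append(cv2.resize(f["image"][sl],None,fx=4,fy=4,interpolation=cv2.INTER_CUBIC))
    cv2.imwrite(f"pics/{n}9.png",ims[-1])
    cv2.imwrite(f"pics/{n}9full.png",f["image"])
f=manip.grab_frame("wrist");cv2.imwrite("pics/w9.png",f["image"])
E
```

```text
[ 0.4855 -0.047   0.1794] [-0.07934408 -0.02518847  0.17943321] gate 0.29185544027125154 edge mm 80.26024607459418 r 0.19231869895088763 0.0022764870874422112 [ 2.03894831 -2.12237283 -1.57280575]
```

View pics/side9.png

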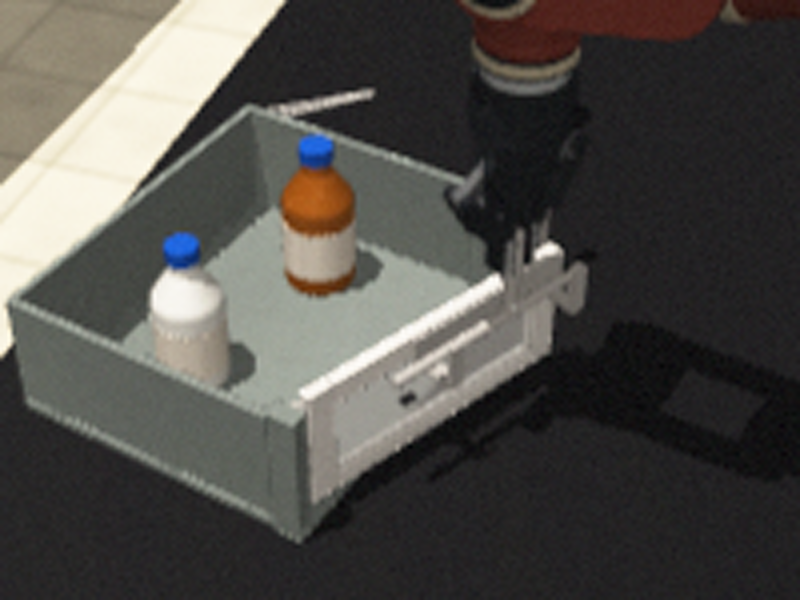

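View pics/w9.png

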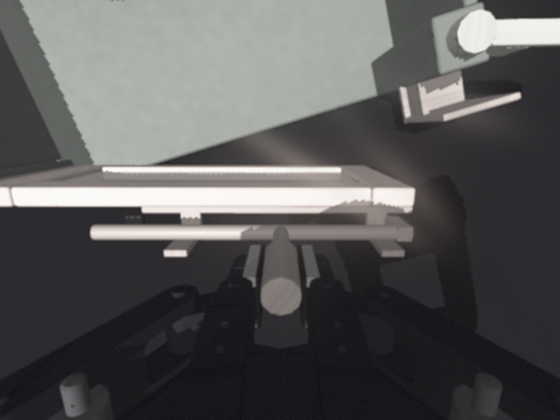

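Both views show the gate ajar by about 80 mm at its free edge. The bolt is lifted and clear of the keeper (wrist view, keeper near (430,105)), the knob is gripped at (281,295), and the bottles are untouched.

```bash
python3 -c "
from plant import manip
print(manip.job_done())"
```

```text
the job is handed in; nothing more can be done
None
```

The job is handed in: the guard lever is at its stop, the bolt is lifted and drawn about 40 mm clear of the keeper, and the gripper is holding the gate about 80 mm ajar at its free edge, with the bottles and slide box untouched.

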